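# Clear the jammed grease-cap chute

## Robot

A 6-joint arm with a two-finger parallel gripper is mounted at the origin on a cart in front of the work surface, level with it; the furniture and walls round the work are solid. World frame = base frame: x ahead of the robot, y to its left, z up, the work surface at z = 0. Lengths are in mm, angles in rad, forces in N, time in s.
With the tool pointing down it reaches from about 225 to 725 mm from the base axis. Payload 3.1 kg.
Tool frame: the origin (TCP) lies between the finger pads; the fingertips stand env.tip_reach ahead of it and the grasp point (between the pads) lies 11 mm behind it (env.tip_reach is the distance from the TCP to the fingertips, in mm); z points along the fingers, y is the direction in which the jaws open and shut (so a half turn about z gives the same grasp; the last joint's range is limited). The gripper opens to 85 mm and grips with 20 to 120 N. Pads are 22 mm wide; open, the fingers measure 114 mm over their backs; the gripper's body (76 mm by 85 mm) begins 54 mm behind the grasp point. The pads swing forward as they close: fully open they stand 13 mm farther back than shut.
Start: joints at [-1.345, 0.048, 0.099, 1.622, 0, 1.443], TCP at [181.879, -492.481, 239.312] pointing down, gripper open.
Joint ranges: [-2.91, 2.91], [-0.99, 1.94], [-1.21, 1.42], [-2.12, 2.29], [-1.49, 1.47], [-3.14, 3.14]. Speed limits (rad/s): [2.79, 2.79, 3.14, 3.14, 3.14, 3.14].

## Interface

Orientations are given as a unit quaternion [w, x, y, z].
In Python, from plant import env, vision gives the robot as it stands.
- The arm moves only by the tool drive_tool, never from a script. Its argument "steps" is a list of rows, each a list of 3 entries, a list of its own where there are three numbers: the turn, a rotation vector about the tool's x, y, z in rad, then the shift along the tool's x, y, z in mm, then the gripper's target within -1 to 1 (fully open at 1, half-way at 0, shut at -1). A call has 1 to 12 rows; each row shifts and turns the commanded pose from where the row before left it, along the tool's axes as they then stand; what a row does not reach is not made up. A row lasts 1/12 s, in which the tool goes at most 41.7 mm and 7.16 degrees, less where a joint would pass 70% of its speed; a pose out of reach is approached as far as the arm can. A call with a gripper value outside its range is refused whole. The fingers move at their own pace and stop on an object; "squeeze" is the grip in N (left out, the last holds). Time passes only in rows, so rows that do not move let the fingers close. It gives the time, the measured TCP pose, the force and the opening at its end, in the units of the state.
- env.get_state(): the state, without advancing time (a new reading comes with each control period).
- vision.read_camera(name): name is "scene" or "side" or "wrist"; returns a dict with "frame" (420x560x3 uint8, red, green, blue), "camera_matrix" (3x3 intrinsics, pixels), "R" (3x3) and "t" (3): a world point X has camera coordinates R X + t. Camera axes: x right, y down, z forward; pixel columns grow to the right and rows downward; lengths in mm; the calibration is good to about 2 mm. The wrist camera is an equidistant fisheye: a pixel r from the principal point sees the ray r / f radians off the axis. A picture is of the moment at which its call begins. There is no depth.
- env.hand_in(): hands the job in, once; it reports no verdict.
The state is a dict: "clock": time; "joints": joint angles; "dq": joint speeds; "joint_efforts": joint torques, N m; "tcp_pos": TCP position; "tcp_rot": TCP orientation; "contact_force": force on the tool from outside, world axes, zero at the start; "moment": the same for the moment, N m; "finger_gap": finger opening in mm.
Only numpy, scipy, OpenCV 4.12 (cv2) and the standard library are available. Lean on these libraries where they do the work, as an engineer would, in place of code of your own. Each camera call takes 0.05 s, during which the arm holds its last target. There are 200 camera calls.

## Task

Two round hub grease caps with sprung face plates have jammed side by side at the narrow mouth of the green feed chute. Press lightly on the face of the blocking cap, the one resting on the ledge beside the mouth, and slide it back up the slope until the other cap runs down into the catch pan by itself; then slide the blocking cap across in front of the mouth and let it run down too, so that both lie in the pan. Keep the caps on the chute floor, never press on a cap or the chute harder than about 20 N, and leave the other things on the bench alone.

Things in the scene. Friction and masses are not known exactly. Their poses are not given: they have to be found in the camera images.
- chute: Fixed green feed chute with a bare aluminium floor sloping at 22 degrees. Origin: on the floor, mid-mouth, 29 mm above the bench; x up the slope, y left across it, z square to the floor. Hopper: x = 0 to 135 mm, side walls at y = +58 and -62 mm, open on top, walls 32 mm above the floor, 3 mm thick. Floor and walls are slick (friction about 0.09): a free cap slides down by itself
- mouth (a point): middle of the mouth (x = 0, y = -27.5 to +27.5 mm in the chute's frame), at the chute's origin. Left of it a square ledge wall (x = 0, y = 27.5 to 58 mm) holds the blocking cap; right of it a cheek slants at 45 degrees from (0, -27.5) to (34.5, -62) mm. A cap let go in the hopper with its centre between y = -25 and +5 mm runs through; well left of that it rests on the ledge again
- roof_edge (a point): middle of the upper edge of a roof that covers lane and mouth from x = -55 to +8 mm, 61 mm wide, underside 32 mm and top 35 mm above the floor (the point is on its top). Below the mouth the lane, 55 mm wide and 55 mm long, leads to the pan. The blocking cap must go back at least 25 mm up the slope for the other to pass; 35 to 50 mm is ample
- pan (a point): centre of the catch pan's level floor, 5 mm above the bench; the pan is 102 mm long (along the chute) and 124 mm wide, walls 36 mm above the bench
- cap_blue: loose trailer-hub grease cap: steel barrel 50 mm across, 20 mm high, 0.09 to 0.18 kg, with a round blue sprung face plate (42 mm across) on top that stands 3 to 10 mm above the barrel, on each cap differently. The plate starts to give at 1.5 N, yields 1 mm per 2.5 N, bottoms after 3 mm (9 N), then is rigid; a finger grips it well. Origin: centre of the underside, z along the axis
- cap_yellow: the same cap with a yellow face plate; origin: centre of its underside. Either cap may be the blocking one (centre near chute x = 25, y = +33 mm); the other stands near x = 25, y = -17 mm. A push of 3 to 9 N on the plate, square to the floor, drags a cap along. How far a plate stands out is not given: feel for it
- hammer: loose hammer with a wooden handle lying on the right, 100 x 270 x 29 mm, a bystander; origin under its middle. Behind it stands a large fixed red toolbox (world x 0.55 to 0.75, y -0.3 to 0.1 m, up to about 0.25 m high): pass high or in front of it
- tape_measure: loose yellow tape measure, 66 x 74 x 38 mm, a bystander on the right; origin under its middle
- bearing: loose steel ball bearing lying flat, 52 mm across, 15 mm high, a bystander on the left; origin under its middle

How it is judged (in metres and radians):
On the way, in this order (a step that is already met when the one before it is completed fails the run):
1. one cap has run down into the pan while the other is still in the hopper, at least 20 mm further back than at the start (((horizontal distance between cap_yellow and pan below 0.056 m and x of cap_blue in the frame of chute above 0.045 m) or (horizontal distance between cap_blue and pan below 0.056 m and x of cap_yellow in the frame of chute above 0.045 m))), for 0.1 s.
2. both caps have run down into the pan (horizontal distance between each of cap_yellow, cap_blue and pan below 0.056 m), for 0.1 s.
At the end, for the whole second after the job is handed in: both caps lie at rest in the catch pan, their centres within 56 mm of the pan's centre seen from above and no higher than 45 mm over the bench (all of step 2 and height (world z) of each of cap_yellow, cap_blue below 0.045 m and linear speed of each of cap_yellow, cap_blue below 0.03 m/s); the robot touches nothing.
It fails at once if a cap is pressed harder than 20 N by the robot (contact force between any of the arm, the fingers and cap_blue above 20 N or contact force between any of the arm, the fingers and cap_yellow above 20 N).
It fails at once if the chute is pressed harder than 20 N by the robot (contact force between any of the arm, the fingers and chute above 20 N).
It fails at once if a cap in the hopper is lifted more than 15 mm off the chute floor ((x of cap_blue in the frame of chute above -0.03 m and z of cap_blue in the frame of chute above 0.015 m) or (x of cap_yellow in the frame of chute above -0.03 m and z of cap_yellow in the frame of chute above 0.015 m)).
It fails at once if a bystander is moved more than 20 mm (distance of any of hammer, tape_measure, bearing from where it was at the start of the episode above 0.02 m).
It also fails if it takes over 58 s, if anything falls off the work surface, if the arm or the gripper's body presses on something with over 40 N, if the wrist force passes 120 N, or if a joint passes its speed limit or range.

## Working session

There is one attempt and no reset: what is moved stays moved. The work goes in short steps, Python scripts to look and compute and a tool call to move; the robot and the scene stay as the last step left them, time stands still between calls to the robot, and variables do not carry over. Pictures are saved under pics/ and viewed, about 8 in all and at most 12, crops included, and the job is handed in when it is done.

Besides the shell and the picture viewer there is one more tool, called after ">>>" by a JSON object that holds its "fn" and its "kwargs". drive_tool: Moves the arm, as the interface text tells. Its arguments: {"type":"object","properties":{"steps":{"type":"array","items":{"type":"array"}},"squeeze":{"type":"number"}},"required":["steps"]}

```bash
mkdir -p pics; python3 - <<'E'
from plant import env, vision
import cv2,numpy as np
print(env.tip_reach, env.get_state())
for n in("scene","side"):
    c=vision.read_camera(n); cv2.imwrite(f"pics/{n}0.png",c["frame"][:,:,::-1]); np.savez(f"{n}0.npz",**c)
    print(n,c["camera_matrix"],c["R"],c["t"])
E
```

```text
8.0 {'clock': 0.0, 'joints': array([-1.34479507e+00,  4.87280493e-02,  9.75916183e-02,  1.62199409e+00,
        3.14450153e-06,  1.44301852e+00]), 'dq': array([ 5.39978092e-04,  3.17511132e-05,  3.48132671e-04, -6.35097971e-04,
        1.00444292e-04,  1.02681627e-03]), 'joint_efforts': array([ 1.08642627e-03, -3.38785601e+01,  3.20013213e+01,  2.03521707e-02,
       -8.53082042e-05, -3.96395620e-06]), 'tcp_pos': array([ 181.75029872, -491.90623651,  238.12582583]), 'tcp_rot': array([-1.16576630e-03,  9.84395128e-01,  1.75968377e-01, -5.57247169e-05]), 'contact_force': array([1.52126206, 0.3336644 , 0.95276638]), 'moment': array([0.05706162, 0.04767179, 0.01100958]), 'finger_gap': 85.27923435403203}
scene [[383.60542517   0.         280.68068135]
 [  0.         383.60542517 212.01797378]
 [  0.           0.           1.        ]] [[-0.81147693 -0.58436439 -0.00484201]
 [-0.42639465  0.59773771 -0.67889413]
 [ 0.39961581 -0.54884232 -0.73422021]] [511.12362006 175.49892585 880.87019209]
side [[417.31024212   0.         281.3431621 ]
 [  0.         417.31024212 204.74663219]
 [  0.           0.           1.        ]] [[-0.92950791 -0.36862644 -0.011384  ]
 [-0.13306205  0.36399058 -0.92184888]
 [ 0.34396154 -0.85535104 -0.38738231]] [ 510.8233767    63.71849361 1008.90996404]
```

View pics/scene0.png

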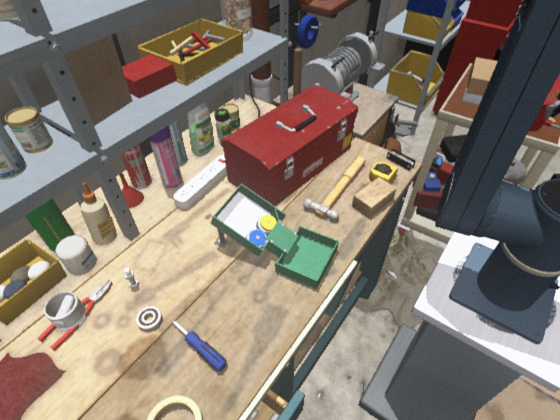

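View pics/side0.png

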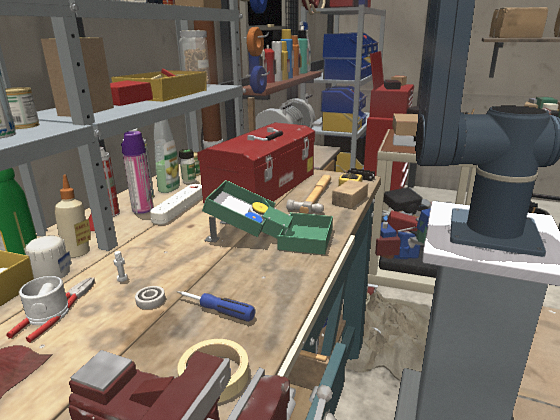

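The scene view has the chute around px (250,220), the pan at (307,257), the yellow cap at (267,222) and the blue cap at (258,238). I'll zoom in to fit the chute pose.

```bash
python3 - <<'E'
import cv2,numpy as np
a=cv2.imread("pics/scene0.png")[180:295,200:345]; b=cv2.imread("pics/side0.png")[170:260,195:340]
a=cv2.resize(a,None,fx=5,fy=5,interpolation=cv2.INTER_CUBIC)
cv2.imwrite("pics/c1.png",a)
b=cv2.resize(b,None,fx=5,fy=5,interpolation=cv2.INTER_CUBIC)
cv2.imwrite("pics/c2.png",b)
E
```

```text
(no output)
```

View pics/c1.png

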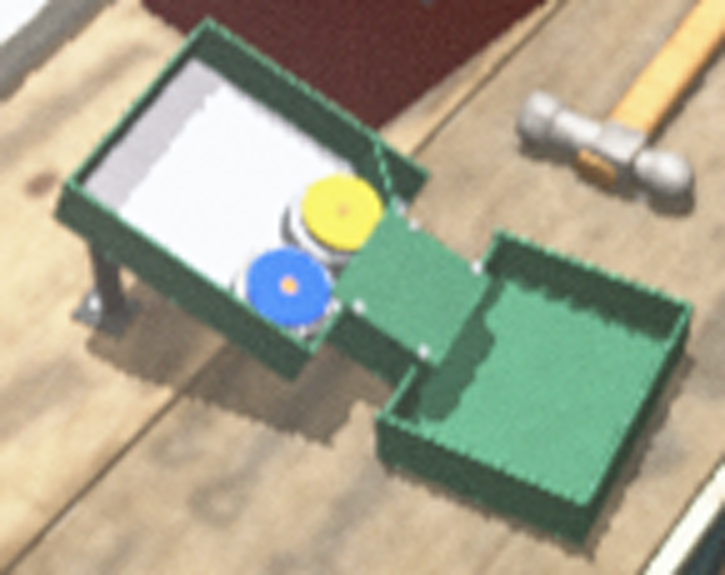

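View pics/c2.png

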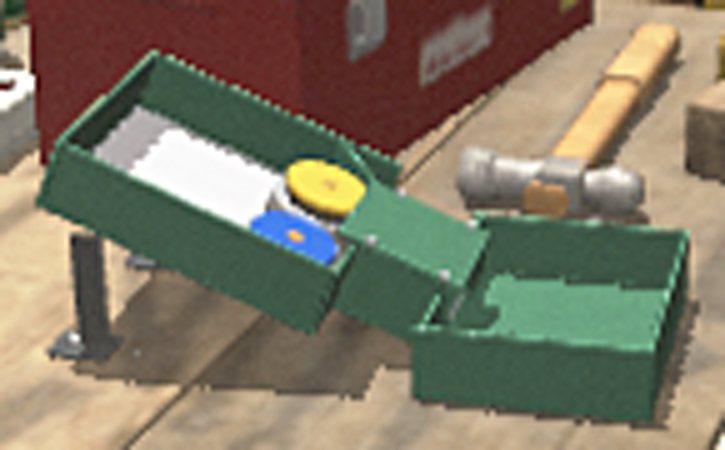

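The blue cap is the blocking one (left, against the ledge) and yellow is to its right. Next I'll fit the chute's x, y and yaw from these corners in both views.

```bash
cat > h.py <<'E'
import numpy as np, cv2
from scipy.optimize import least_squares
from scipy.spatial.transform import Rotation as Ro
A=np.radians(22)
def chR(yaw): return Ro.from_euler('z',yaw).as_matrix()@np.array([[np.cos(A),0,-np.sin(A)],[0,1,0],[np.sin(A),0,np.cos(A)]])
def proj(c,X):
    p=(c["R"]@np.asarray(X).T).T+c["t"]; q=(c["camera_matrix"]@p.T).T; return q[:,:2]/q[:,2:]
def cen(f,lo,hi):
    h=cv2.cvtColor(f,cv2.COLOR_RGB2HSV); return cv2.inRange(h,lo,hi)
E
python3 - <<'E'
from h import *
S=np.load("scene0.npz");D=np.load("side0.npz")
P=np.array([[138,61,32],[138,-65,32],[0,-65,32],[8,-30.5,35],[8,30.5,35],[-55,-30.5,35],[-55,30.5,35]],float)
a=(np.array([[62,185],[208,20],[428,175],[397,207],[335,290],[500,268],[432,365]])+.5)/5-.5+[200,180]
b=(np.array([[58,148],[155,53],[400,165],[370,185],[338,232],[488,237],[462,290]])+.5)/5-.5+[195,170]
def res(p):
    X=P@chR(p[2]).T+[p[0],p[1],29]
    return np.r_[proj(S,X)-a,proj(D,X)-b]
r=least_squares(lambda p:res(p).ravel(),[450,0,0.0],loss='soft_l1')
for y0 in(-1,-.5,.5,1):
    q=least_squares(lambda p:res(p).ravel(),[450,0,y0],loss='soft_l1')
    if q.cost<r.cost:r=q
print(r.x,r.cost);print(res(r.x).round(1).tolist())
R=chR(r.x[2]);o=np.r_[r.x[:2],29]
# cap plate centroids
for n,c,(x0,y0,x1,y1) in(("scene",S,(235,205,290,255)),("side",D,(235,195,280,230))):
  for col,lo,hi in(("blue",(105,120,60),(125,255,255)),("yel",(24,120,80),(34,255,255))):
    m=cen(c["frame"],lo,hi); k=np.zeros_like(m);k[y0:y1,x0:x1]=1
    v,u=np.nonzero(m*k); px=np.array([u.mean(),v.mean()])
    ray=c["R"].T@np.linalg.solve(c["camera_matrix"],[*px,1]); C=-c["R"].T@c["t"]
    out=[]
    for z in(23,26,30):
        t=(z-R.T[2]@(C-o))/(R.T[2]@ray); out.append((R.T@(C+t*ray-o)).round(1)[:2].tolist())
    print(n,col,px.round(1),len(u),"z=23,26,30:",out)
E
```

```text
[510.68056234 210.53348329 132.10035933] 7.33184319096043
[[0.5, -0.1], [-0.6, -0.3], [0.9, -0.6], [-1.5, -0.1], [-1.0, 0.7], [-0.7, 2.1], [1.8, 0.7], [-0.7, -1.2], [-0.7, -0.6], [0.3, -0.1], [0.3, -1.1], [0.1, -0.3], [0.5, -0.6], [0.4, -0.3]]
scene blue [257.2 237.2] 177 z=23,26,30: [[26.0, 33.6], [25.9, 35.5], [25.8, 38.0]]
scene yel [268.  222.1] 167 z=23,26,30: [[25.8, -20.1], [25.7, -18.0], [25.6, -15.2]]
side blue [253.8 216.3] 86 z=23,26,30: [[25.9, 28.1], [25.3, 33.5], [24.5, 40.8]]
side yel [259.7 206.3] 104 z=23,26,30: [[28.0, -29.7], [27.3, -24.0], [26.5, -16.2]]
```

>>> {"fn": "drive_tool", "kwargs": {"steps": [[[0,0,-0.122],[0,0,-5],-1],[[0,0,-0.122],[0,0,-5],-1],[[0,0,-0.122],[0,0,-5],-1],[[0,0,-0.122],[0,0,-5],-1],[[0,0,-0.122],[0,0,-5],-1],[[0,0,-0.122],[0,0,-5],-1],[[0,0,-0.122],[0,0,-5],-1],[[0,0,-0.122],[0,0,-5],-1],[[0,0,-0.122],[0,0,-5],-1],[[0,0,-0.122],[0,0,-5],-1],[[0,0,-0.122],[0,0,-5],-1],[[0,0,-0.122],[0,0,-5],-1]], "squeeze": 20}}

```text
clock: 1.1
tcp_pos: [181.8, -492.2, 298.8]
tcp_rot: [-0.001, 0.612, 0.791, 0.0]
contact_force: [0.1, 0.1, 0.1]
finger_gap: -0.0
```

>>> {"fn": "drive_tool", "kwargs": {"steps": [[[0,0,0],[31,22,0],-1],[[0,0,0],[31,22,0],-1],[[0,0,0],[31,22,0],-1],[[0,0,0],[31,22,0],-1],[[0,0,0],[31,22,0],-1],[[0,0,0],[31,22,0],-1],[[0,0,0],[31,22,0],-1],[[0,0,0],[31,22,0],-1],[[0,0,0],[31,22,0],-1],[[0,0,0],[31,22,0],-1],[[0,0,0],[31,22,0],-1],[[0,0,0],[31,22,0],-1]]}}

```text
clock: 2.1
tcp_pos: [346.9, -65.4, 299.0]
tcp_rot: [0.0, 0.615, 0.789, -0.0]
contact_force: [1.6, -1.4, -0.8]
finger_gap: -0.0
```

>>> {"fn": "drive_tool", "kwargs": {"steps": [[[0,0,0],[31,22,0],-1],[[0,0,0],[31,22,0],-1],[[0,0,0],[31,22,0],-1],[[0,0,0],[31,22,0],-1],[[0,0,0],[31,22,0],-1],[[0,0,0],[31,22,0],-1]]}}

```text
clock: 2.6
tcp_pos: [429.4, 147.5, 298.9]
tcp_rot: [-0.0, 0.614, 0.789, -0.0]
contact_force: [1.1, -0.8, 0.4]
finger_gap: 0.1
```

>>> {"fn": "drive_tool", "kwargs": {"steps": [[[0,0,-0.122],[0,0,0],-1],[[0,0,-0.122],[0,0,0],-1],[[0,0,-0.122],[0,0,0],-1],[[0,0,-0.122],[0,0,0],-1],[[0,0,-0.122],[0,0,0],-1],[[0,0,-0.122],[0,0,0],-1],[[0,0,-0.122],[0,0,0],-1],[[0,0,-0.122],[0,0,0],-1],[[0,0,-0.122],[0,0,0],-1],[[0,0,-0.122],[0,0,0],-1],[[0,0,-0.122],[0,0,0],-1],[[0,0,-0.122],[0,0,0],-1]]}}

```text
clock: 3.6
tcp_pos: [429.2, 145.4, 298.7]
tcp_rot: [-0.001, -0.073, 0.997, -0.0]
contact_force: [0.7, -0.3, -0.8]
finger_gap: -0.2
```

```bash
cat >> h.py <<'E'
O=np.array([510.7,210.5,29]);YAW=132.10036-42*np.pi
Rc=chR(YAW); Rt=Rc@np.diag([-1.,1,-1])
def where():
    from plant import env
    s=env.get_state(); w,x,y,z=s["tcp_rot"]; R=Ro.from_quat([x,y,z,w]).as_matrix()
    tip=s["tcp_pos"]+R[:,2]*8
    print("t",round(s["clock"],2),"tip chute",(Rc.T@(tip-O)).round(1),"rotvec to go (tool)",Ro.from_matrix(R.T@Rt).as_rotvec().round(4),"F chute",(Rc.T@s["contact_force"]).round(2),"q",s["joints"].round(2))
    return R,tip
E
python3 - <<'E'
from h import *
R,tip=where()
T=O+Rc@np.array([60,20,90]); print("shift with final tool axes",(Rt.T@(T-tip)).round(1), YAW)
E
```

```text
t 3.6 tip chute [ 14.1 -51.9 276.6] rotvec to go (tool) [-0.0014 -0.3852 -0.0071] F chute [ 0.28 -0.36 -0.97] q [ 0.18 -0.11  0.06  1.75  0.    0.03]
shift with final tool axes [-45.9  71.9 186.6] 0.15346854922867692
```

>>> {"fn": "drive_tool", "kwargs": {"steps": [[[0,-0.096,-0.002],[0,0,0],-1],[[0,-0.096,-0.002],[0,0,0],-1],[[0,-0.096,-0.002],[0,0,0],-1],[[0,-0.096,-0.001],[0,0,0],-1],[[0,0,0],[-9,14.5,24],-1],[[0,0,0],[-9,14.5,24],-1],[[0,0,0],[-9,14.5,24],-1],[[0,0,0],[-9,14.5,24],-1],[[0,0,0],[-9,14.5,24],-1],[[0,0,0],[0,0,0],-1],[[0,0,0],[0,0,0],-1]]}}

```text
clock: 4.52
tcp_pos: [503.0, 229.6, 201.4]
tcp_rot: [0.187, -0.073, 0.98, 0.013]
contact_force: [-0.2, -0.0, -0.5]
finger_gap: -0.3
```

```bash
python3 - <<'E'
from h import *
from plant import vision
where()
c=vision.read_camera("wrist"); np.savez("w1.npz",**c)
cv2.imwrite("pics/w1.png",c["frame"][:,:,::-1])
K=c["camera_matrix"]; print(K)
def pw(X):
    p=c["R"]@(O+Rc@np.array(X,float))+c["t"]; r=np.hypot(p[0],p[1]); th=np.arctan2(r,p[2]); return (K[:2,2]+K[0,0]*th*p[:2]/r).round(1)
for X in([135,58,32],[135,-62,32],[138,-65,32],[138,61,32],[8,30.5,35],[8,-30.5,35],[0,58,32],[34.5,-62,32],[25,33,26],[25,-17,30],[-55,30.5,35],[-55,-30.5,35]):print(X,pw(X))
E
```

```text
t 4.52 tip chute [ 60.2  20.  153.6] rotvec to go (tool) [-0.0044 -0.0063 -0.004 ] F chute [-0.42  0.02 -0.4 ] q [ 0.35 -0.27 -0.33  1.15 -0.08  0.19]
[[325.1922621    0.         278.14856272]
 [  0.         325.1922621  207.31665785]
 [  0.           0.           1.        ]]
[135, 58, 32] [320.1 277.2]
[135, -62, 32] [193.4 276. ]
[138, -65, 32] [190.8 278.6]
[138, 61, 32] [323.1 279.9]
[8, 30.5, 35] [292.4 138.9]
[8, -30.5, 35] [217.1 139.8]
[0, 58, 32] [326.1 129.2]
[34.5, -62, 32] [183.1 171.6]
[25, 33, 26] [294.9 158. ]
[25, -17, 30] [234.8 159.1]
[-55, 30.5, 35] [292.5  60.9]
[-55, -30.5, 35] [215.6  62.8]
```

View pics/w1.png

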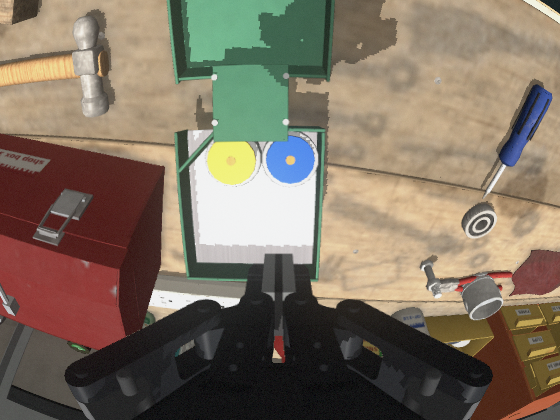

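The wrist view shows yellow at (231,160), blue at (290,160) and the roof edge at row 142. That agrees with the fitted pose to about 3 mm. I'll descend over the blue plate.

>>> {"fn": "drive_tool", "kwargs": {"steps": [[[-0.004,-0.006,-0.004],[8.3,2.7,26],-1],[[0,0,0],[8.3,2.7,26],-1],[[0,0,0],[8.3,2.7,26],-1],[[0,0,0],[8.3,2.7,20],-1],[[0,0,0],[0,0,12],-1],[[0,0,0],[0,0,5],-1],[[0,0,0],[0,0,0],-1],[[0,0,0],[0,0,0],-1]]}}

```text
clock: 5.23
tcp_pos: [516.6, 242.3, 87.8]
tcp_rot: [0.194, -0.074, 0.978, 0.015]
contact_force: [0.6, 0.3, 0.7]
finger_gap: 0.0
```

```bash
python3 - <<'E'
from h import *
from plant import vision
where()
c=vision.read_camera("side"); f=c["frame"][150:270,180:340,::-1]
d=vision.read_camera("scene")["frame"][170:290,190:350,::-1]
cv2.imwrite("pics/s2.png",cv2.resize(np.hstack([f,d]),(800,300),interpolation=cv2.INTER_CUBIC))
E
```

```text
t 5.23 tip chute [32.1 30.5 42.5] rotvec to go (tool) [ 0.0006  0.0087 -0.0023] F chute [0.88 0.23 0.38] q [ 0.36 -0.2  -0.5   0.89 -0.08  0.2 ]
```

View pics/s2.png

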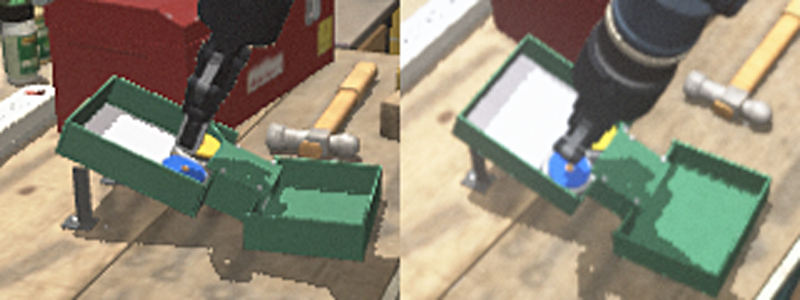

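The fingertip is over the blue plate, about 5 mm up-slope of its centre. I'll correct that and feel for the plate.

>>> {"fn": "drive_tool", "kwargs": {"steps": [[[0,0.008,-0.002],[4,1,4],-1],[[0,0,0],[0,0,4],-1],[[0,0,0],[0,0,1],-1],[[0,0,0],[0,0,1],-1],[[0,0,0],[0,0,0],-1],[[0,0,0],[0,0,0],-1]]}}

```text
clock: 5.83
tcp_pos: [515.5, 243.4, 74.9]
tcp_rot: [0.189, -0.076, 0.979, 0.015]
contact_force: [0.1, -0.9, 0.4]
finger_gap: -0.1
```

>>> {"fn": "drive_tool", "kwargs": {"steps": [[[0,0,0],[0,0,1],-1],[[0,0,0],[0,0,1],-1],[[0,0,0],[0,0,0],-1],[[0,0,0],[0,0,0],-1]]}}

```text
clock: 6.17
tcp_pos: [516.2, 243.5, 73.1]
tcp_rot: [0.189, -0.076, 0.979, 0.015]
contact_force: [-0.2, 0.3, 0.1]
finger_gap: 0.1
```

```bash
python3 -c "
from h import *
where()"
```

```text
t 6.17 tip chute [26.2 31.7 28.9] rotvec to go (tool) [ 0.0004 -0.0022  0.0005] F chute [-0.09  0.28  0.1 ] q [ 0.37 -0.18 -0.51  0.87 -0.08  0.2 ]
```

>>> {"fn": "drive_tool", "kwargs": {"steps": [[[0,0,0],[0,0,0.5],-1],[[0,0,0],[0,0,0.5],-1],[[0,0,0],[0,0,0.5],-1],[[0,0,0],[0,0,0],-1],[[0,0,0],[0,0,0],-1]]}}

```text
clock: 6.58
tcp_pos: [516.8, 243.6, 71.7]
tcp_rot: [0.189, -0.076, 0.979, 0.015]
contact_force: [-1.1, -0.7, 0.4]
finger_gap: -0.1
```

>>> {"fn": "drive_tool", "kwargs": {"steps": [[[0,0,0],[0,0,0.5],-1],[[0,0,0],[0,0,0.5],-1],[[0,0,0],[0,0,0],-1],[[0,0,0],[0,0,0],-1]]}}

```text
clock: 6.92
tcp_pos: [517.2, 243.6, 70.8]
tcp_rot: [0.189, -0.076, 0.979, 0.015]
contact_force: [0.7, -0.3, 0.5]
finger_gap: -0.3
```

>>> {"fn": "drive_tool", "kwargs": {"steps": [[[0,0,0],[0,0,0.5],-1],[[0,0,0],[0,0,0.5],-1],[[0,0,0],[0,0,0],-1],[[0,0,0],[0,0,0],-1]]}}

```text
clock: 7.25
tcp_pos: [517.5, 243.7, 69.9]
tcp_rot: [0.189, -0.076, 0.979, 0.015]
contact_force: [-0.1, -0.1, 0.2]
finger_gap: 0.1
```

>>> {"fn": "drive_tool", "kwargs": {"steps": [[[0,0,0],[0,0,0.5],-1],[[0,0,0],[0,0,0.5],-1],[[0,0,0],[0,0,0],-1],[[0,0,0],[0,0,0],-1]]}}

```text
clock: 7.58
tcp_pos: [517.9, 243.8, 68.9]
tcp_rot: [0.189, -0.076, 0.979, 0.015]
contact_force: [-0.6, -0.1, 0.8]
finger_gap: 0.1
```

```bash
python3 -c "
from h import *
where()"
```

```text
t 7.58 tip chute [26.3 31.8 24.4] rotvec to go (tool) [ 0.0005 -0.0021  0.0005] F chute [-0.24 -0.04  1.  ] q [ 0.36 -0.17 -0.51  0.86 -0.08  0.2 ]
```

Contact may just be starting, near z = 24.4.

>>> {"fn": "drive_tool", "kwargs": {"steps": [[[0,0,0],[0,0,0.5],-1],[[0,0,0],[0,0,0.5],-1],[[0,0,0],[0,0,0],-1],[[0,0,0],[0,0,0],-1]]}}

```text
clock: 7.92
tcp_pos: [518.3, 243.8, 68.0]
tcp_rot: [0.189, -0.076, 0.979, 0.015]
contact_force: [-0.2, 0.3, 0.3]
finger_gap: -0.2
```

>>> {"fn": "drive_tool", "kwargs": {"steps": [[[0,0,0],[0,0,0],-1]]}}

```text
clock: 8.0
tcp_pos: [518.3, 243.8, 68.1]
tcp_rot: [0.189, -0.076, 0.979, 0.015]
contact_force: [0.5, 0.2, -0.3]
finger_gap: -0.4
```

>>> {"fn": "drive_tool", "kwargs": {"steps": [[[0,0,0],[0,0,0.5],-1],[[0,0,0],[0,0,0.5],-1],[[0,0,0],[0,0,0],-1],[[0,0,0],[0,0,0],-1]]}}

```text
clock: 8.33
tcp_pos: [518.7, 243.9, 67.4]
tcp_rot: [0.189, -0.076, 0.979, 0.015]
contact_force: [-1.4, -0.4, 2.0]
finger_gap: -0.1
```

>>> {"fn": "drive_tool", "kwargs": {"steps": [[[0,0,0],[0,0,0.5],-1],[[0,0,0],[0,0,0],-1],[[0,0,0],[0,0,0],-1]]}}

```text
clock: 8.58
tcp_pos: [518.9, 244.0, 66.9]
tcp_rot: [0.189, -0.076, 0.979, 0.015]
contact_force: [-1.7, -1.2, 3.4]
finger_gap: 0.0
```

```bash
python3 -c "
from h import *
where()"
```

```text
t 8.58 tip chute [26.5 31.8 22.2] rotvec to go (tool) [ 0.0005 -0.0017  0.0005] F chute [-0.44 -0.88  3.86] q [ 0.36 -0.17 -0.51  0.85 -0.08  0.2 ]
```

>>> {"fn": "drive_tool", "kwargs": {"steps": [[[0,0,0],[0,0,0.6],-1],[[0,0,0],[-1,0,0],-1],[[0,0,0],[-1.5,0,0],-1],[[0,0,0],[-2,0,0],-1],[[0,0,0],[-2,0,0],-1],[[0,0,0],[-2,0,0],-1],[[0,0,0],[-1.5,0,0],-1],[[0,0,0],[0,0,0],-1]]}}

```text
clock: 9.25
tcp_pos: [529.0, 245.4, 70.4]
tcp_rot: [0.19, -0.075, 0.979, 0.015]
contact_force: [-2.2, -1.0, 4.7]
finger_gap: -0.1
```

```bash
python3 -c "
from h import *
where()"
```

```text
t 9.25 tip chute [37.2 31.7 21.6] rotvec to go (tool) [ 0.0004 -0.0009  0.0003] F chute [-0.37 -0.66  5.23] q [ 0.36 -0.14 -0.48  0.85 -0.08  0.19]
```

Pressing at about 5.2 N and sliding well. I'll continue up-slope.

>>> {"fn": "drive_tool", "kwargs": {"steps": [[[0,0,0],[-2,0,0],-1],[[0,0,0],[-3,0,0],-1],[[0,0,0],[-3,0,0],-1],[[0,0,0],[-3,0,0],-1],[[0,0,0],[-3,0,0],-1],[[0,0,0],[-3,0,0],-1],[[0,0,0],[0,0,0],-1]]}}

```text
clock: 9.83
tcp_pos: [544.9, 247.8, 76.8]
tcp_rot: [0.19, -0.075, 0.979, 0.015]
contact_force: [-2.1, -1.6, 4.8]
finger_gap: 0.1
```

```bash
python3 -c "
from h import *
where()"
```

```text
t 9.83 tip chute [54.5 31.6 21.6] rotvec to go (tool) [ 0.0001 -0.0006  0.0001] F chute [-0.36 -1.22  5.31] q [ 0.35 -0.11 -0.44  0.86 -0.07  0.19]
```

>>> {"fn": "drive_tool", "kwargs": {"steps": [[[0,0,0],[-2,0,0],-1],[[0,0,0],[-3,0,0],-1],[[0,0,0],[-3,0,0],-1],[[0,0,0],[-3,0,0],-1],[[0,0,0],[-3,0,0],-1],[[0,0,0],[-1,0,0],-1],[[0,0,0],[0,0,0],-1],[[0,0,0],[0,0,0],-1],[[0,0,0],[0,0,0],-1],[[0,0,0],[0,0,0],-1],[[0,0,0],[0,0,0],-1],[[0,0,0],[0,0,0],-1]]}}

```text
clock: 10.83
tcp_pos: [557.9, 249.8, 82.1]
tcp_rot: [0.19, -0.075, 0.979, 0.015]
contact_force: [-1.1, -3.0, 4.2]
finger_gap: 0.2
```

```bash
python3 - <<'E'
from h import *
from plant import vision
where()
c=vision.read_camera("side"); f=c["frame"][150:270,180:340,::-1]
d=vision.read_camera("scene")["frame"][170:290,190:350,::-1]
cv2.imwrite("pics/s3.png",cv2.resize(np.hstack([f,d]),(800,300),interpolation=cv2.INTER_CUBIC))
E
```

```text
t 10.83 tip chute [68.7 31.6 21.5] rotvec to go (tool) [ 0.     -0.0012  0.0004] F chute [ 0.18 -2.84  4.48] q [ 0.35 -0.08 -0.4   0.87 -0.07  0.18]
```

View pics/s3.png

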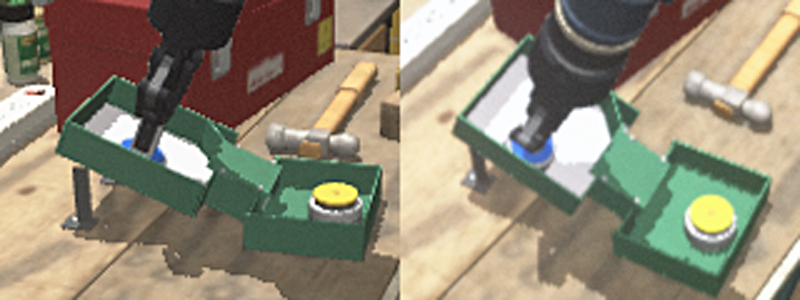

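Yellow has run into the pan and blue is held about 42 mm back. Now I'll slide blue across to the right.

>>> {"fn": "drive_tool", "kwargs": {"steps": [[[0,0,0],[0,-2,0],-1],[[0,0,0],[0,-3,0],-1],[[0,0,0],[0,-3,0],-1],[[0,0,0],[0,-3,0],-1],[[0,0,0],[0,-3,0],-1],[[0,0,0],[0,-3,0],-1],[[0,0,0],[0,-3,0],-1],[[0,0,0],[0,0,0],-1]]}}

```text
clock: 11.6
tcp_pos: [560.7, 229.4, 81.8]
tcp_rot: [0.189, -0.075, 0.979, 0.015]
contact_force: [-2.5, -0.9, 4.8]
finger_gap: -0.0
```

```bash
python3 -c "
from h import *
where()"
```

```text
t 11.6 tip chute [68.3 11.1 21.3] rotvec to go (tool) [-0.0001 -0.0021 -0.0001] F chute [-0.61 -0.46  5.4 ] q [ 0.31 -0.09 -0.42  0.87 -0.06  0.14]
```

>>> {"fn": "drive_tool", "kwargs": {"steps": [[[0,0,0],[0,-2,0],-1],[[0,0,0],[0,-3,0],-1],[[0,0,0],[0,-3,0],-1],[[0,0,0],[0,-3,0],-1],[[0,0,0],[0,-3,0],-1],[[0,0,0],[0,-3,0],-1],[[0,0,0],[0,-3,0],-1],[[0,0,0],[0,-3,0],-1],[[0,0,0],[0,0,0],-1],[[0,0,0],[0,0,0],-1]]}}

```text
clock: 12.43
tcp_pos: [564.3, 206.7, 81.8]
tcp_rot: [0.189, -0.075, 0.979, 0.014]
contact_force: [-2.3, -0.6, 4.6]
finger_gap: -0.0
```

```bash
python3 - <<'E'
from h import *
from plant import vision
where()
c=vision.read_camera("side"); f=c["frame"][150:270,180:340,::-1]
d=vision.read_camera("scene")["frame"][170:290,190:350,::-1]
cv2.imwrite("pics/s4.png",cv2.resize(np.hstack([f,d]),(800,300),interpolation=cv2.INTER_CUBIC))
E
```

```text
t 12.43 tip chute [ 68.4 -12.   21.4] rotvec to go (tool) [-0.0005 -0.0019 -0.0001] F chute [-0.45 -0.27  5.12] q [ 0.26 -0.11 -0.43  0.87 -0.04  0.1 ]
```

View pics/s4.png

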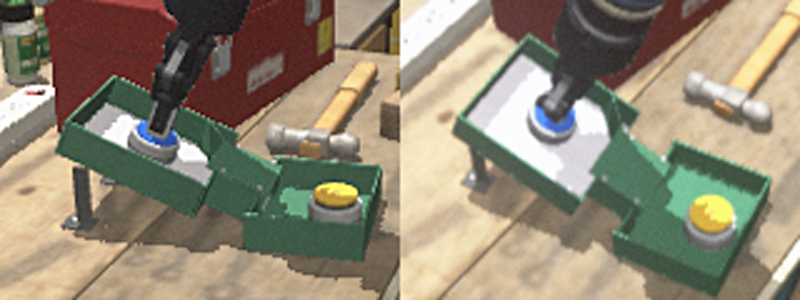

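Blue is now mid-hopper, in line with the mouth. I'll lift off and let it run.

>>> {"fn": "drive_tool", "kwargs": {"steps": [[[0,0,0],[0,0,-15],-1],[[0,0,0],[0,0,-25],-1],[[0,0,0],[0,0,-25],-1],[[0,0,0],[0,0,-25],-1],[[0,0,0],[0,0,-20],-1],[[0,0,0],[0,0,0],-1],[[0,0,0],[0,0,0],-1],[[0,0,0],[0,0,0],-1],[[0,0,0],[0,0,0],-1],[[0,0,0],[0,0,0],-1],[[0,0,0],[0,0,0],-1],[[0,0,0],[0,0,0],-1]]}}

```text
clock: 13.53
tcp_pos: [523.3, 201.0, 182.6]
tcp_rot: [0.188, -0.076, 0.979, 0.015]
contact_force: [0.5, -0.9, -0.1]
finger_gap: -0.1
```

```bash
python3 - <<'E'
from h import *
from plant import vision
where()
c=vision.read_camera("side"); f=c["frame"][150:270,180:340,::-1]
d=vision.read_camera("scene")["frame"][170:290,190:350,::-1]
cv2.imwrite("pics/s5.png",cv2.resize(np.hstack([f,d]),(800,300),interpolation=cv2.INTER_CUBIC))
E
```

```text
t 13.53 tip chute [ 67.7 -11.4 130.3] rotvec to go (tool) [ 0.0002 -0.0039  0.0006] F chute [ 0.29 -0.95 -0.21] q [ 0.27 -0.26 -0.36  1.1  -0.04  0.11]
```

View pics/s5.png

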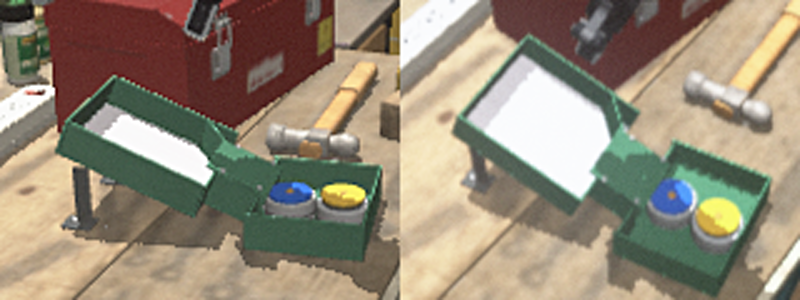

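Both caps are in the pan: blue at about (292,192) and yellow at (343,195) in the left crop. I'll do a quick numeric check for settling and height.

>>> {"fn": "drive_tool", "kwargs": {"steps": [[[0,0,0],[0,0,0],-1],[[0,0,0],[0,0,0],-1],[[0,0,0],[0,0,0],-1],[[0,0,0],[0,0,0],-1],[[0,0,0],[0,0,0],-1],[[0,0,0],[0,0,0],-1]]}}

```text
clock: 14.13
tcp_pos: [523.7, 201.1, 183.9]
tcp_rot: [0.189, -0.076, 0.979, 0.015]
contact_force: [0.5, -0.2, -1.3]
finger_gap: 0.4
```

```bash
python3 - <<'E'
from h import *
from plant import vision
for rep in(0,1):
  cs=[(vision.read_camera("scene"),(285,230,350,290)),(vision.read_camera("side"),(280,215,340,260))]
  for col,lo,hi in(("blue",(105,120,60),(125,255,255)),("yel",(22,120,80),(34,255,255))):
    p=[];M=[]
    for c,(x0,y0,x1,y1) in cs:
        m=cen(c["frame"],lo,hi)[y0:y1,x0:x1]; v,u=np.nonzero(m); p.append(np.array([u.mean()+x0,v.mean()+y0])); M.append(c["camera_matrix"]@np.c_[c["R"],c["t"]])
    X=cv2.triangulatePoints(M[0],M[1],p[0],p[1]).ravel();X=X[:3]/X[3]
    L=Ro.from_euler('z',-YAW).apply(X-O)
    print(col,np.r_[p].round(1).tolist(),"world",X.round(1),"rel. chute origin, level",L.round(1))
E
```

```text
blue [[298.6, 248.2], [295.8, 226.6]] world [435.4 195.2  27.7] rel. chute origin, level [-76.7  -3.6  -1.3]
yel [[317.1, 256.1], [317.5, 226.4]] world [383.  195.1  37.1] rel. chute origin, level [-128.5    4.3    8.1]
blue [[298.5, 248.2], [295.8, 226.6]] world [435.5 195.3  27.8] rel. chute origin, level [-76.6  -3.5  -1.2]
yel [[316.9, 256.1], [317.6, 226.5]] world [382.8 195.7  37.3] rel. chute origin, level [-128.6    5.     8.3]
```

```bash
python3 -c "
from plant import env
print(env.hand_in())"
```

```text
the job is handed in; nothing more can be done
None
```

Both caps ended up in the catch pan, and the job was handed in at about 14.3 s on the robot's clock, well under the 58 s limit. No verdict was reported.

- **What I did:** Blue was the blocking cap. I felt for its face plate and pressed at about 5 N, staying under 6 N in every reading. I slid it about 42 mm up the slope, and yellow ran down into the pan. I then slid blue about 44 mm across in front of the mouth and lifted off, and it ran down too.
- **Last checks:** Two pairs of pictures showed both caps at rest, one either side of the pan's centre and about 26 mm from it. Their plate tops were at about 28 mm (blue) and 37 mm (yellow), which fits both caps lying flat. The arm was well clear of the chute, and the hammer had not moved in the pictures. I never went near the tape measure or the bearing and did not check them again.
- **Disagreements:** The wrist view put the chute about 3 mm from where the two fixed cameras did. The cameras suggested the blue plate stood about 6 mm out, but I felt it at about 3 mm. Neither affected the result.

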